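# Set the polariser ring to its mark and trigger the picture

### The arm

A 7-joint arm with a two-finger parallel gripper is mounted at the origin on the work surface. World frame = base frame: x ahead of the robot, y to its left, z up, the work surface at z = 0. Lengths are in m, angles in rad, forces in N, time in s.
With the tool pointing down it reaches from about 0.425 to 0.925 m from the base axis. Payload 6.8 kg.
Tool frame: the origin (TCP) lies between the finger pads; the fingertips stand finger_overhang ahead of it and the grasp point (between the pads) lies 6 mm ahead of it (finger_overhang is the distance from the TCP to the fingertips, in m); z points along the fingers, y is the line along which they close (so a half turn about z gives the same grasp; the last joint's range is limited). The gripper opens to 85 mm and grips with 20 to 120 N. Pads are 22 mm wide; open, the fingers measure 114 mm over their backs; the gripper's body (76 mm by 85 mm) begins 54 mm behind the grasp point. The pads swing forward as they close: fully open they stand 13 mm farther back than shut.
Start: joints at [-1.292, 0.477, 0.022, 1.555, -0.011, 1.109, -0.083], TCP at [0.255, 0.625, 0.227] pointing down, gripper open.
Joint ranges: [-2.96, 2.96], [-0.34, 2.1], [-1.41, 1.46], [0.24, 2.44], [-1.37, 4.51], [0.17, 1.92], [-2.96, 2.96]. Speed limits (rad/s): [2.39, 2.39, 3.14, 3.14, 3.14, 3.14, 3.14].

### API

Orientations are given as a unit quaternion [w, x, y, z].
In Python, from station import * gives the robot as it stands.
- The arm moves only by the tool drive_tool, never from a script. Its argument "increments" is a list of rows, each an object of numbers: "claw": the finger opening in m, from 0 to 0.0854; "dx", "dy", "dz": the shift along the tool's x, y, z in m; "wx", "wy", "wz": the turn, a rotation vector about the tool's x, y, z in degrees. A call has 1 to 20 rows; each row shifts and turns the commanded pose from where the row before left it, along the tool's axes as they then stand; what a row does not reach is not made up. A row lasts 1/8 s, in which the tool goes at most 62.5 mm and 10.7 degrees, less where a joint would pass 70% of its speed; a pose out of reach is approached as far as the arm can. A call with a gripper value outside its range is refused whole. The fingers move at their own pace and stop on an object; "newtons" is the grip in N (left out, the last holds). Time passes only in rows, so rows that do not move let the fingers close. It gives the time, the measured TCP pose, the force, the opening and the grip force at its end, in the units of the state.
- get_obs(): the state, without advancing time (a new reading comes with each control period).
- read_camera(name): name is "scene" or "top"; returns (picture, depth): 400x640x3 uint8, red, green, blue; 400x640 float32, m along the optical axis (not along the pixel's ray), 0 where there is no reading.
- calibration(name): a dict with "intrinsics" (3x3 intrinsics, pixels), "R" (3x3) and "t" (3): a world point X has camera coordinates R X + t. Camera axes: x right, y down, z forward; pixel columns grow to the right and rows downward; lengths in m; the calibration is good to about 2 mm. A picture is of the moment at which its call begins. calibration takes no time and is no camera call.
- hand_in(): hands the job in; it is judged then, once.
The state is a dict: "t": time; "q": joint angles; "joint_vel": joint speeds; "joint_torque": joint torques, N m; "eef_pos": TCP position; "tool_rot": TCP orientation; "contact_force": force on the tool from outside, world axes, zero at the start; "torque": the same for the moment, N m; "gripper_width": opening from 0.0 (shut) to 1.0 (fully open); "grasp_force": force on a finger pad.
Only numpy, scipy, OpenCV 4.12 (cv2) and the standard library are available. Lean on these libraries where they do the work, as an engineer would, in place of code of your own. Each camera call takes 0.05 s, during which the arm holds its last target. There are 200 camera calls.

### The job

On the round light base, push the lever's upright pin around with the outside of the fingertips until the ring's pointer stands at the tip of the steel marker clamped on the rim; only push the pin, do not grip it between the fingers. Then, with the ring set and left alone, press the round push button on the trigger box fully down to take the picture, and let go of it. Leave the marker, the specimen dish on the window and the bottles, jar, dishes and screwdriver standing around where they are.

Things in the scene. Friction and masses are not known exactly. Their poses are not given: they have to be found in the camera images.
- ring_axis (a point): Centre of the polariser light base, on the ring's upright axis, 67 mm above the table, at the top of the white round window (120 mm across). The base is a fixed grey drum, 260 mm across; its white top face, 52 mm above the table, carries a printed scale of black lines on the side towards the robot, every 12 degrees, every third longer. The x axis of this point is the base's own x axis; the scale's middle line lies on its -x side. Position and yaw vary.
- ring (a joint): Angle of the rotating ring (dark steel, 164 mm across, top 64 mm above the table), rad. 0: its lever points along -x of ring_axis; grows anticlockwise seen from above (from -x towards -y). Range -1.3 to 1.3. Friction holds it where it is left; about 1.5 N at the pin turns it. It starts clockwise of the marker, at a smaller angle, by 0.5 to 2 rad.
- lever_pin (a point): Middle of the upright round steel pin on the ring's lever: 14 mm diameter, from 68 to 104 mm above the table (this point at 86 mm), 100 mm from the ring's axis. The dark steel lever arm below it is 14 mm wide, its top 68 mm above the table.
- pointer (a point): Tip of the lever's pointer, on the line from the axis through the pin, 120 mm from the axis, 56 mm above the table.
- setmark (a joint): Angle of the marker, rad, same zero, sense and range as joint ring. When joint ring equals joint setmark the pointer is on the mark. The marker is held by stiff friction and must stay where it is.
- mark_tip (a point): Tip of the marker: a small steel clip, 20 mm wide, on the drum's rim, its wedge pointing inwards. This point is 120 mm from the axis and 56 mm above the table; it coincides with the pointer when the ring is set. The clip's top is 61 mm above the table; it reaches from 122 to 152 mm from the axis.
- trigger_top (a point): Centre of the top of the push button, a steel round cap of 28 mm diameter with a spring, facing up; 6 mm of travel, 5 N to press it fully down. It sits on the trigger box, a fixed grey box 110 by 90 mm, 45 mm high; the button lies 20 mm to the -x side of the box's middle. A black knob and a short steel stub, up to 14 mm high, stand on the box 53 mm further to +x and 22 mm to either side (box axes): they do nothing.
- trigger (a joint): Travel of the push button, m: 0 is up, 0.006 fully down; it springs back.
- dish: Clear round specimen dish, 90 mm across, 14 mm high, with a grey test bar in it, loose on the window of the light base. Origin: centre of its underside. Must stay.
- bottle_amber: Amber bottle with blue cap, 80 mm across, 170 mm high, loose bystander. Origin: centre of its underside.
- bottle_clear: Clear bottle with blue cap, 86 mm across, 180 mm high, loose bystander. Origin: centre of its underside.
- bottle_small: Small clear bottle with blue cap, 56 mm across, 110 mm high, loose bystander. Origin: centre of its underside.
- jar: Small clear jar with white cap, 48 mm across, 55 mm high, loose bystander near the trigger box. Origin: centre of its underside.
- dish_stack: Stack of four closed clear dishes, 92 mm across, 56 mm high, one loose bystander. Origin: centre of its underside.
- screwdriver: Screwdriver, 170 mm long, lying flat on the table, loose bystander. Origin: under its middle.
Things that resemble listed ones, but are neither listed nor needed, are in the scene too. Leave any pink or yellow look-alike of the part that bears trigger_top alone.

How it is judged:
By the outcome, as a careful person would: the job done as asked, in the order asked, and still so for the second after the job is handed in, with the robot touching nothing.
It also fails if it takes over 56 s, if anything falls off the work surface, if the arm or the gripper's body presses on something with over 40 N, if the wrist force passes 120 N, or if a joint passes its speed limit or range.

## Working session

There is one attempt and no reset: what is moved stays moved. The work goes in short steps, Python scripts to look and compute and a tool call to move; the robot and the scene stay as the last step left them, time stands still between calls to the robot, and variables do not carry over. Pictures are saved under pics/ and viewed, at most 10 in all, crops included, and the job is handed in when it is done.

Besides the shell and the picture viewer there is one more tool, called after "Emit:" in YAML: its name, and indented under it one key for each argument. drive_tool: Moves the arm, as the interface text tells. Its arguments: {"type":"object","properties":{"increments":{"type":"array","items":{"type":"object","properties":{"claw":{"type":"number"},"dx":{"type":"number"},"dy":{"type":"number"},"dz":{"type":"number"},"wx":{"type":"number"},"wy":{"type":"number"},"wz":{"type":"number"}}}},"newtons":{"type":"number"}},"required":["increments"]}

```bash
mkdir -p pics; ls
python3 - <<'E'
from station import *
import cv2,numpy as np
o=get_obs();print(o)
for n in("scene","top"):
    p,d=read_camera(n);c=calibration(n);print(n,c)
    cv2.imwrite(f"pics/{n}0.png",p[:,:,::-1]);np.savez(f"{n}0.npz",p=p,d=d)
E
```

```text
pics
{'t': 0.0, 'q': array([-1.29208523,  0.47777685,  0.02235414,  1.5564821 , -0.01146353,
        1.10932637, -0.08309246]), 'joint_vel': array([-0.00037538,  0.00134617, -0.00124437,  0.00029429,  0.00051206,
        0.001086  , -0.0010481 ]), 'joint_torque': array([-4.34824406e-04, -5.96441281e+01,  1.60762802e+00, -2.81194550e+01,
        1.24472310e-02,  9.34324897e-03, -5.41729168e-07]), 'eef_pos': array([0.25443469, 0.62453756, 0.22612868]), 'tool_rot': array([-9.11487721e-05,  1.92186125e-01,  9.81358051e-01, -9.27733653e-04]), 'contact_force': array([ 0.17756993, -0.23540792, -0.32155877]), 'torque': array([-0.00041902, -0.03694095, -0.00729418]), 'grasp_force': 0.0, 'gripper_width': 0.9992755847669994}
scene {'intrinsics': array([[383.42760036,   0.        , 323.0808566 ],
       [  0.        , 383.42760036, 189.49581892],
       [  0.        ,   0.        ,   1.        ]]), 'R': array([[-0.06851055,  0.99764076, -0.00438461],
       [ 0.78141954,  0.05092874, -0.62192424],
       [-0.62023367, -0.04603459, -0.78306514]]), 't': array([ 0.01504112, -0.35160665,  1.39022536])}
top {'intrinsics': array([[427.47778213,   0.        , 321.66518408],
       [  0.        , 427.47778213, 192.62728288],
       [  0.        ,   0.        ,   1.        ]]), 'R': array([[-0.02851275, -0.99933184, -0.02286682],
       [-0.99270014,  0.03099066, -0.11655904],
       [ 0.11718981,  0.01937648, -0.99292049]]), 't': array([0.0403243 , 0.49869159, 1.26197775])}
```

View pics/scene0.png

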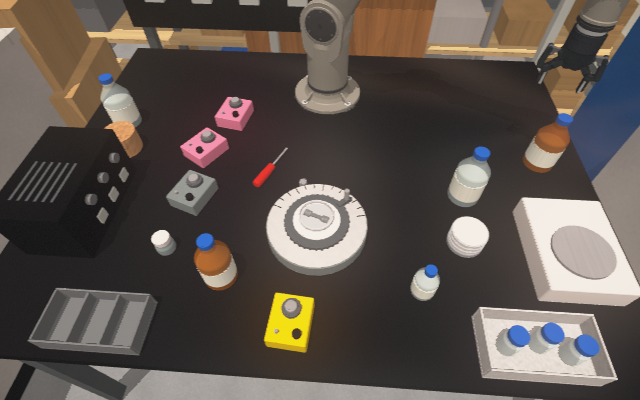

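View pics/top0.png

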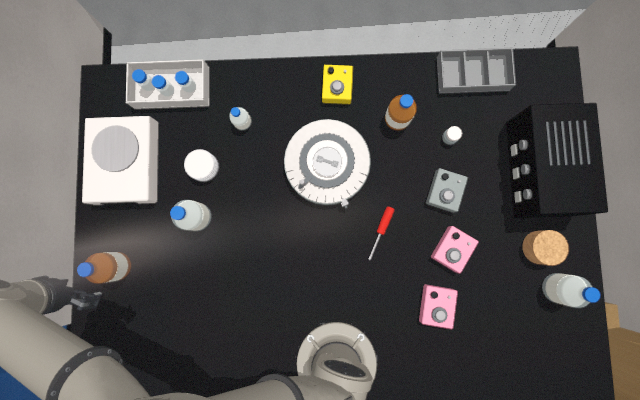

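The top view shows the drum at about (327,161), the lever pin near (301,184), the marker near (345,202), and the grey trigger box at (447,190) with its button at about (446,197). Next I'll zoom in and measure.

```bash
cat > h.py <<'E'
import numpy as np,cv2
from station import *
def ray(n,u,v,z):
    c=calibration(n);K,R,t=c["intrinsics"],np.array(c["R"]),np.array(c["t"])
    o=-R.T@t; d=R.T@np.linalg.inv(K)@[u,v,1]
    return o+d*(z-o[2])/d[2]
def proj(n,X):
    c=calibration(n);x=c["R"]@np.array(X)+c["t"];x=c["intrinsics"]@x;return x[:2]/x[2]
def cloud(n,d):
    c=calibration(n);K,R,t=c["intrinsics"],np.array(c["R"]),np.array(c["t"])
    v,u=np.mgrid[:400,:640]
    P=np.stack([(u-K[0,2])/K[0,0]*d,(v-K[1,2])/K[1,1]*d,d],-1)
    return (P-t)@R
E
python3 - <<'E'
from h import *
T=np.load("top0.npz");S=np.load("scene0.npz")
a=cv2.resize(T["p"][110:220,275:385],(400,400),interpolation=cv2.INTER_CUBIC)
b=cv2.resize(S["p"][165:275,260:370],(400,400),interpolation=cv2.INTER_CUBIC)
cv2.imwrite("pics/z.png",np.hstack([a,b])[:,:,::-1])
# drum: points 45..58mm high near centre
C={}
for n,D,box in(("top",T,(275,385,110,220)),("scene",S,(255,380,165,280))):
    P=cloud(n,D["d"]);u0,u1,v0,v1=box;p=P[v0:v1,u0:u1].reshape(-1,3);col=D["p"][v0:v1,u0:u1].reshape(-1,3)
    m=(D["d"][v0:v1,u0:u1].ravel()>0)&(p[:,2]>.046)&(p[:,2]<.058)&(col.min(1)>130)
    q=p[m][:,:2].astype(np.float32);print(n,m.sum(),cv2.minEnclosingCircle(q))
    m=(D["d"][v0:v1,u0:u1].ravel()>0)&(p[:,2]>.085)&(p[:,2]<.12);print("high",m.sum(),np.round(np.median(p[m],0),4),np.round(p[m].min(0),3),np.round(p[m].max(0),3))
# ellipse fit of white top face
g=T["p"].astype(int);m=((g.min(2)>150)).astype(np.uint8);m[:110]=0;m[220:]=0;m[:,:275]=0;m[:,385:]=0
c=max(cv2.findContours(m,0,1)[0],key=cv2.contourArea)[:,0]
pts=np.array([ray("top",u,v,.052)[:2] for u,v in c]);h=cv2.convexHull(pts.astype(np.float32))[:,0]
A=np.c_[2*h,np.ones(len(h))];s=np.linalg.lstsq(A,(h**2).sum(1),rcond=None)[0];print("fit",s[:2],np.sqrt(s[2]+s[:2]@s[:2]),cv2.minEnclosingCircle(h))
# grey trigger box
for n,D,box in(("top",T,(420,475,160,220)),("scene",S,(160,222,160,218))):
    P=cloud(n,D["d"]);u0,u1,v0,v1=box;p=P[v0:v1,u0:u1].reshape(-1,3)
    m=(p[:,2]>.038)&(p[:,2]<.1)&(D["d"][v0:v1,u0:u1].ravel()>0);r=cv2.minAreaRect(p[m][:,:2].astype(np.float32));print(n,m.sum(),r,p[m][:,2].max(),cv2.boxPoints(r).round(3).tolist())
    m=p[:,2]>.055;print(np.round(np.median(p[m],0),4),np.round(p[m].max(0),4),np.round(p[m].min(0),4),m.sum())
E
```

```text
top 3168 ((0.5864693522453308, 0.004229909740388393), 0.13647636771202087)
high 26 [0.5258 0.0792 0.1032] [ 0.519 -0.021  0.086] [0.629 0.085 0.107]
scene 3695 ((0.590495228767395, 0.004794753156602383), 0.1369648426771164)
high 39 [0.5331 0.083  0.1011] [0.522 0.078 0.087] [0.538 0.089 0.106]
fit [0.59098387 0.0068666 ] 0.1290258304497494 ((0.585771918296814, 0.00558927096426487), 0.13558410108089447)
top 1121 ((0.4965869188308716, -0.34938502311706543), (0.09106993675231934, 0.1109342947602272), 69.36132049560547) 0.07337378367563331 [[0.42899999022483826, -0.3720000088214874], [0.5320000052452087, -0.41200000047683716], [0.5649999976158142, -0.32600000500679016], [0.460999995470047, -0.28700000047683716]]
[ 0.4794 -0.3385  0.0611] [5.4350e-01 4.0000e-04 1.3121e+00] [ 0.3483 -0.3838  0.0551] 215
scene 1054 ((0.4796130061149597, -0.3383611738681793), (0.09171031415462494, 0.15693019330501556), 69.71775817871094) 0.07062910917514093 [[0.38999998569488525, -0.3540000021457672], [0.5370000004768372, -0.4090000092983246], [0.5690000057220459, -0.3230000138282776], [0.421999990940094, -0.2680000066757202]]
[ 0.491  -0.3358  0.0602] [1.138  0.0669 0.87  ] [ 0.4614 -0.3606  0.0551] 198
```

View pics/z.png

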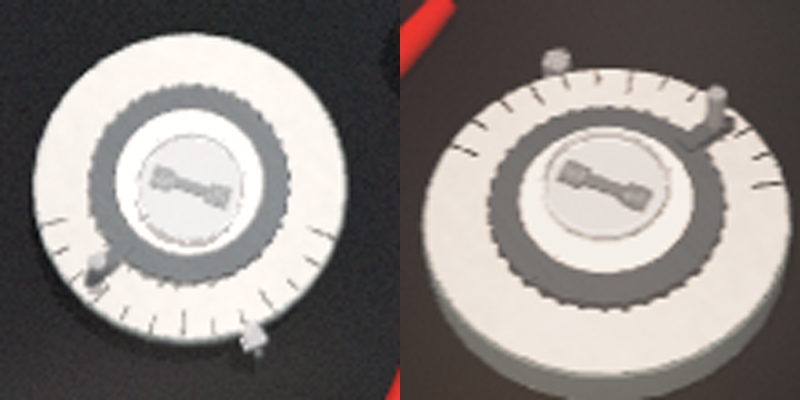

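The zoom shows the pin top at crop (95,262) left and (715,92) right. The marker's wedge tip is at about (248,322) left, and its body is at (557,62) right. Next I'll fit the circles and get the angles.

```bash
cat >> h.py <<'E'
def circ(h):
    for _ in range(5):
        s=np.linalg.lstsq(np.c_[2*h,np.ones(len(h))],(h**2).sum(1),rcond=None)[0];r=np.sqrt(s[2]+s[:2]@s[:2])
        e=np.abs(np.hypot(*(h-s[:2]).T)-r);h=h[e<max(2*np.median(e),.001)]
    return s[:2],r,len(h)
def centre(n,p):
    g=cv2.cvtColor(p,cv2.COLOR_RGB2GRAY).astype(float);c0=np.array([.588,.005]);out={}
    for nm,z,R in(("drum",.052,.13),("ring",.064,.082),("win",.067,.06)):
        pts=[]
        for a in np.arange(0,2*np.pi,.03):
            rr=np.arange(R-.012,R+.012,.0005);uv=np.array([proj(n,[c0[0]+r*np.cos(a),c0[1]+r*np.sin(a),z]) for r in rr]).astype(np.float32)
            l=cv2.remap(g.astype(np.float32),uv[:,:1],uv[:,1:],cv2.INTER_LINEAR)[:,0];d=np.gradient(cv2.GaussianBlur(l[None],(0,0),3)[0])
            d=d if nm=="ring" else -d;i=d.argmax()
            if d[i]>2: pts.append(c0+rr[i]*np.array([np.cos(a),np.sin(a)]))
        out[nm]=circ(np.array(pts))
    return out
def ang(P,c): return np.arctan2(-(P[1]-c[1]),-(P[0]-c[0]))  # world: 0 along -x, + toward -y
E
python3 - <<'E'
from h import *
for n in("top","scene"):
    D=np.load(n+"0.npz")
    for k,v in centre(n,D["p"]).items():print(n,k,v)
    c=np.array([.5895,.0055]);P=cloud(n,D["d"]).reshape(-1,3);uv=np.stack(np.mgrid[:400,:640][::-1],-1).reshape(-1,2)
    r=np.hypot(*(P[:,:2]-c).T);a=ang(P.T,c)
    m=(r<.16)&(r>.118)&(P[:,2]>.045)&(P[:,2]<.075)&(a>0)&(a<.8)&(D["d"].ravel()>0)&((r>.133))
    for x in np.c_[uv[m],P[m],r[m],a[m]]:print(np.round(x,3))
E
```

```text
Traceback (most recent call last):
  File "h.py", line 24, in centre
    rr=np.arange(R-.012,R+.012,.0005);uv=np.array([proj(n,[c0[0]+r*np.cos(a),c0[1]+r*np.sin(a),z]) for r in rr]).astype(np.float32)
                                                   ~~~~^^^^^^^^^^^^^^^^^^^^^^^^^^^^^^^^^^^^^^^^^^^
  File "h.py", line 8, in proj
    c=calibration(n);x=c["R"]@np.array(X)+c["t"];x=c["intrinsics"]@x;return x[:2]/x[2]
ValueError: time passes only in moves, steps and waits
```

```bash
sed -i 's/^from station import \*/from station import *\nimport station,functools\ncalibration=functools.lru_cache(None)(station.calibration)/' h.py
python3 - <<'E'
from h import *
for n in("top","scene"):
    D=np.load(n+"0.npz")
    for k,v in centre(n,D["p"]).items():print(n,k,v)
    c=np.array([.5895,.0055]);P=cloud(n,D["d"]).reshape(-1,3);uv=np.stack(np.mgrid[:400,:640][::-1],-1).reshape(-1,2)
    r=np.hypot(*(P[:,:2]-c).T);a=ang(P.T,c)
    m=(r<.16)&(r>.133)&(P[:,2]>.045)&(P[:,2]<.075)&(a>0)&(a<.8)&(D["d"].ravel()>0)
    for x in np.c_[uv[m],P[m],r[m],a[m]][:25]:print(np.round(x,3))
E
```

```text
top drum (array([0.5928254 , 0.00737377]), np.float64(0.12876555520359848), 168)
top ring (array([0.59190807, 0.00784726]), np.float64(0.0830010291786595), 150)
top win (array([0.59369078, 0.00747601]), np.float64(0.060017894838625074), 210)
[ 3.46e+02  2.02e+02  4.66e-01 -4.60e-02  6.40e-02  1.34e-01  3.93e-01]
[ 3.47e+02  2.02e+02  4.66e-01 -4.90e-02  6.20e-02  1.35e-01  4.14e-01]
[ 3.44e+02  2.03e+02  4.63e-01 -4.00e-02  6.00e-02  1.34e-01  3.45e-01]
[ 3.45e+02  2.03e+02  4.63e-01 -4.30e-02  6.20e-02  1.35e-01  3.65e-01]
[ 3.46e+02  2.03e+02  4.63e-01 -4.60e-02  6.50e-02  1.37e-01  3.83e-01]
[ 3.47e+02  2.03e+02  4.63e-01 -4.90e-02  5.80e-02  1.37e-01  4.06e-01]
[ 3.41e+02  2.04e+02  4.61e-01 -3.10e-02  5.70e-02  1.34e-01  2.77e-01]
[ 3.42e+02  2.04e+02  4.61e-01 -3.40e-02  5.70e-02  1.35e-01  2.98e-01]
[ 3.43e+02  2.04e+02  4.60e-01 -3.70e-02  6.30e-02  1.36e-01  3.16e-01]
[ 3.44e+02  2.04e+02  4.60e-01 -4.00e-02  6.10e-02  1.37e-01  3.37e-01]
[ 3.45e+02  2.04e+02  4.60e-01 -4.30e-02  6.50e-02  1.38e-01  3.55e-01]
[ 3.46e+02  2.04e+02  4.60e-01 -4.60e-02  5.90e-02  1.39e-01  3.77
[... 488 characters left out ...]
  1.45e-01  3.40e-01]
[ 3.46e+02  2.07e+02  4.52e-01 -4.60e-02  4.70e-02  1.46e-01  3.58e-01]
scene drum (array([0.59596947, 0.00877313]), np.float64(0.1282649730573637), 143)
scene ring (array([0.59811808, 0.00906054]), np.float64(0.08313903825949938), 123)
scene win (array([0.59685065, 0.00870734]), np.float64(0.06023960894381853), 204)
[ 3.04e+02  1.78e+02  4.61e-01 -3.60e-02  6.20e-02  1.35e-01  3.12e-01]
[ 3.01e+02  1.79e+02  4.65e-01 -4.40e-02  6.10e-02  1.34e-01  3.76e-01]
[ 3.02e+02  1.79e+02  4.64e-01 -4.10e-02  6.10e-02  1.34e-01  3.56e-01]
[ 3.06e+02  1.79e+02  4.60e-01 -3.10e-02  5.70e-02  1.34e-01  2.73e-01]
[ 3.00e+02  1.80e+02  4.64e-01 -4.70e-02  5.60e-02  1.36e-01  3.96e-01]
```

```bash
cat >> h.py <<'E'
def arcprof(n,p,c,r,z,a):
    uv=np.array([proj(n,[c[0]-r*np.cos(t),c[1]-r*np.sin(t),z]) for t in a]).astype(np.float32)
    g=cv2.cvtColor(p,cv2.COLOR_RGB2GRAY).astype(np.float32)
    return cv2.remap(g,uv[:,:1],uv[:,1:],cv2.INTER_LINEAR)[:,0]
CC={"top":np.array([.593,.0075]),"scene":np.array([.597,.0088])}
def lever(n,p,a,rs=(.088,.090,.092),z=.066,sgn=-1):
    o=[]
    for r in rs:
        l=sgn*arcprof(n,p,CC[n],r,z,a);w=np.clip(l-(np.percentile(l,20)+l.max())/2,0,None);i=w.argmax();m=np.abs(a-a[i])<.11;o.append((w*a)[m].sum()/w[m].sum())
    return np.round(o,3)
def rows(targets,pos=None,yaw=None):
    """targets (x,y,z,yaw of tool y deg); prints total shift in current tool axes then turn wz"""
    o=get_obs();w,x,y,z=o["tool_rot"];from scipy.spatial.transform import Rotation as Ro
    R=Ro.from_quat([x,y,z,w]).as_matrix();p=o["eef_pos"]
    print("t",o["t"],"p",p.round(4),"yaw y",np.degrees(np.arctan2(R[1,1],R[0,1])).round(2),"z",R[:,2].round(3),"F",o["contact_force"].round(1))
    ya=np.degrees(np.arctan2(R[1,1],R[0,1]))
    for X,Y,Z,W in targets:
        c,s=np.cos(np.radians(ya)),np.sin(np.radians(ya));ty=np.array([c,s]);tx=np.array([-s,c]); d=np.array([X,Y])-p[:2]
        print("d mm",np.round([1e3*d@tx,1e3*d@ty,-1e3*(Z-p[2])],1),"wz",round(-(W-ya),1));p=np.array([X,Y,Z]);ya=W
E
python3 - <<'E'
from h import *
print({k:v for k,v in vars(station).items() if not k.startswith('_') and isinstance(v,(int,float,str,list,tuple))})
a=np.arange(.1,.65,.005);b=np.arange(-1.2,-.4,.005)
for n in("top","scene"):
    p=np.load(n+"0.npz")["p"]
    print(n,"mark",lever(n,p,a,(.134,.138,.142),.061,1),"tip",lever(n,p,a,(.124,.127),.06,1),"lever",lever(n,p,b),"pt",lever(n,p,b,(.112,.115),.056),"pin",lever(n,p,b,(.098,.1,.102),.104,1))
rows([(.25443,.62453,.30,67.8),(.565,.115,.30,42.4)])
E
```

```text
{'finger_overhang': 0.025}
top mark [0.357 0.361 0.355] tip [0.506 0.345] lever [-0.79  -0.796 -0.786] pt [-0.818 -0.813] pin [-0.458 -0.458 -0.55 ]
scene mark [0.368 0.362 0.362] tip [0.384 0.365] lever [-0.875 -0.874 -0.87 ] pt [-0.815 -0.798] pin [-1.132 -1.124 -1.14 ]
t 0.1 p [0.2545 0.6246 0.2262] yaw y 67.84 z [-0.001 -0.002 -1.   ] F [ 0.4  0.2 -0.7]
d mm [ -0.   -0.1 -73.8] wz 0.0
d mm [-480.1 -354.4   -0. ] wz 25.4
```

Emit:
drive_tool:
  increments:
    - {"dz": -0.037,"claw": 0}
    - {"dz": -0.037,"claw": 0}
    - {"dx": -0.04,"dy": -0.0295}
    - {"dx": -0.04,"dy": -0.0295}
    - {"dx": -0.04,"dy": -0.0295}
    - {"dx": -0.04,"dy": -0.0295}
    - {"dx": -0.04,"dy": -0.0295}
    - {"dx": -0.04,"dy": -0.0295}
    - {"dx": -0.04,"dy": -0.0295}
    - {"dx": -0.04,"dy": -0.0295}
    - {"dx": -0.04,"dy": -0.0295}
    - {"dx": -0.04,"dy": -0.0295}
    - {"dx": -0.04,"dy": -0.0295}
    - {"dx": -0.04,"dy": -0.0295}
    - {"wz": 8.5}
    - {"wz": 8.5}
    - {"wz": 8.4}
    - {}
  newtons: 40

```text
schema error: expected keys claw, dx, dy, dz, wx, wy, wz
```

Run:
```python
from h import *
c=np.array([.595,.008]);L=[]
def T(th,s,z):  # tool s behind the pin, y axis along -t
    t=np.array([np.sin(th),-np.cos(th)]);P=c+.1*np.array([-np.cos(th),-np.sin(th)])-t*s
    return (*P,z,np.degrees(np.arctan2(-t[1],-t[0])))
rows([T(-.815,.05,.30),T(-.815,.05,.104),T(-.815,.0245,.104)]+[T(x,.0215,.104) for x in np.arange(-.715,.3,.1)])
```

```text
t 0.1 p [0.2545 0.6246 0.2262] yaw y 67.84 z [-0.001 -0.002 -1.   ] F [ 0.4  0.2 -0.7]
d mm [-477.8 -355.6  -73.8] wz 24.5
d mm [  0.   0. 196.] wz -0.0
d mm [  0.  -25.5  -0. ] wz -0.0
d mm [  1.6 -13.1  -0. ] wz -5.7
d mm [  1.6 -10.1  -0. ] wz -5.7
d mm [  1.6 -10.1  -0. ] wz -5.7
d mm [  1.6 -10.1  -0. ] wz -5.7
d mm [  1.6 -10.1  -0. ] wz -5.7
d mm [  1.6 -10.1  -0. ] wz -5.7
d mm [  1.6 -10.1  -0. ] wz -5.7
d mm [  1.6 -10.1  -0. ] wz -5.7
d mm [  1.6 -10.1  -0. ] wz -5.7
d mm [  1.6 -10.1  -0. ] wz -5.7
d mm [  1.6 -10.1  -0. ] wz -5.7
```

Emit:
drive_tool:
  increments:
    - {"claw": 0,"dx": 0,"dy": 0,"dz": -0.037,"wx": 0,"wy": 0,"wz": 0}
    - {"claw": 0,"dx": 0,"dy": 0,"dz": -0.037,"wx": 0,"wy": 0,"wz": 0}
    - {"claw": 0,"dx": -0.04,"dy": -0.0295,"dz": 0,"wx": 0,"wy": 0,"wz": 0}
    - {"claw": 0,"dx": -0.04,"dy": -0.0295,"dz": 0,"wx": 0,"wy": 0,"wz": 0}
    - {"claw": 0,"dx": -0.04,"dy": -0.0295,"dz": 0,"wx": 0,"wy": 0,"wz": 0}
    - {"claw": 0,"dx": -0.04,"dy": -0.0295,"dz": 0,"wx": 0,"wy": 0,"wz": 0}
    - {"claw": 0,"dx": -0.04,"dy": -0.0295,"dz": 0,"wx": 0,"wy": 0,"wz": 0}
    - {"claw": 0,"dx": -0.04,"dy": -0.0295,"dz": 0,"wx": 0,"wy": 0,"wz": 0}
    - {"claw": 0,"dx": -0.04,"dy": -0.0295,"dz": 0,"wx": 0,"wy": 0,"wz": 0}
    - {"claw": 0,"dx": -0.04,"dy": -0.0295,"dz": 0,"wx": 0,"wy": 0,"wz": 0}
    - {"claw": 0,"dx": -0.04,"dy": -0.0295,"dz": 0,"wx": 0,"wy": 0,"wz": 0}
    - {"claw": 0,"dx": -0.04,"dy": -0.0295,"dz": 0,"wx": 0,"wy": 0,"wz": 0}
    - {"claw": 0,"dx": -0.04,"dy": -0.0295,"dz": 0,"wx": 0,"wy": 0,"wz": 0}
    - {"claw": 0,"dx": -0.038,"dy": -0.031,"dz": 0,"wx": 0,"wy": 0,"wz": 0}
    - {"claw": 0,"dx": 0,"dy": 0,"dz": 0,"wx": 0,"wy": 0,"wz": 8.2}
    - {"claw": 0,"dx": 0,"dy": 0,"dz": 0,"wx": 0,"wy": 0,"wz": 8.2}
    - {"claw": 0,"dx": 0,"dy": 0,"dz": 0,"wx": 0,"wy": 0,"wz": 8.1}
    - {"claw": 0,"dx": 0,"dy": 0,"dz": 0,"wx": 0,"wy": 0,"wz": 0}
  newtons: 40

```text
t: 2.35
eef_pos: [0.5629, 0.1156, 0.3007]
tool_rot: [-0.0, 0.395, 0.918, -0.0]
contact_force: [0.1, -0.3, -0.5]
gripper_width: -0.003
grasp_force: 0.0
```

```bash
cat >> h.py <<'E'
c=np.array([.595,.008])
def T(th,s,z):
    t=np.array([np.sin(th),-np.cos(th)]);P=c+.1*np.array([-np.cos(th),-np.sin(th)])-t*s
    return (*P,z,np.degrees(np.arctan2(-t[1],-t[0])))
E
python3 - <<'E'
from h import *
rows([T(-.815,.05,.104),T(-.815,.0245,.104)])
E
```

```text
t 2.35 p [0.5629 0.1156 0.3007] yaw y 43.42 z [-0.001 -0.    -1.   ] F [ 0.1 -0.3 -0.5]
d mm [ -0.3  -0.4 196.7] wz 0.1
d mm [  0.  -25.5  -0. ] wz -0.0
```

Emit:
drive_tool:
  increments:
    - {"claw": 0,"dx": 0,"dy": 0,"dz": 0.04,"wx": 0,"wy": 0,"wz": 0}
    - {"claw": 0,"dx": 0,"dy": 0,"dz": 0.05,"wx": 0,"wy": 0,"wz": 0}
    - {"claw": 0,"dx": 0,"dy": 0,"dz": 0.05,"wx": 0,"wy": 0,"wz": 0}
    - {"claw": 0,"dx": 0,"dy": 0,"dz": 0.03,"wx": 0,"wy": 0,"wz": 0}
    - {"claw": 0,"dx": 0,"dy": 0,"dz": 0.02,"wx": 0,"wy": 0,"wz": 0}
    - {"claw": 0,"dx": 0,"dy": 0,"dz": 0,"wx": 0,"wy": 0,"wz": 0}

```text
t: 3.1
eef_pos: [0.5619, 0.1154, 0.1096]
tool_rot: [-0.001, 0.395, 0.919, -0.001]
contact_force: [-0.5, 0.3, -0.0]
gripper_width: -0.002
grasp_force: 0.0
```

Run:
```python
from h import *
rows([T(-.815,.0245,.11)])
a=[]
for n,b in(("top",(110,275)),("scene",(155,270))):
    p,d=read_camera(n);np.savez(n+"1.npz",p=p,d=d);a.append(cv2.resize(p[b[0]:b[0]+110,b[1]:b[1]+110],(400,400),interpolation=cv2.INTER_CUBIC))
cv2.imwrite("pics/a1.png",np.hstack(a)[:,:,::-1])
```

```text
t 3.1 p [0.5619 0.1154 0.1096] yaw y 43.49 z [-0.004 -0.001 -1.   ] F [-0.5  0.3 -0. ]
d mm [ -0.8 -25.   -0.4] wz 0.2
```

View pics/a1.png

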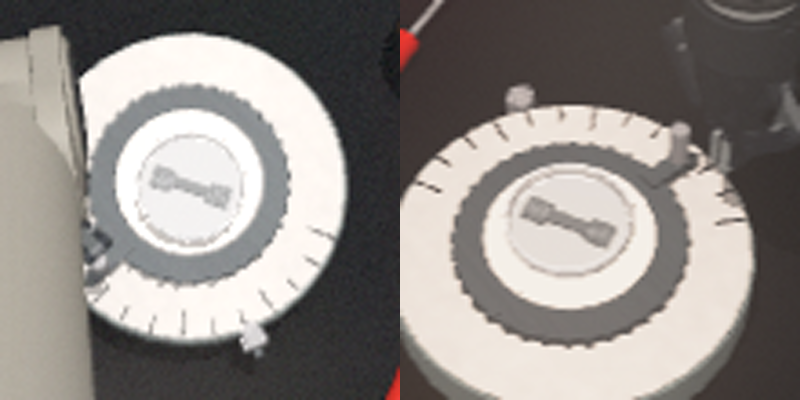

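The scene view shows the closed fingertips at crop (720,155), beside the pin at (680,140) and on its clockwise side. They are low enough to push it, so I'll push along the arc now.

Emit:
drive_tool:
  increments:
    - {"claw": 0,"dx": -0.001,"dy": -0.01,"dz": 0,"wx": 0,"wy": 0,"wz": 0}
    - {"claw": 0,"dx": 0,"dy": -0.01,"dz": 0,"wx": 0,"wy": 0,"wz": 0}
    - {"claw": 0,"dx": 0,"dy": -0.005,"dz": 0,"wx": 0,"wy": 0,"wz": 0}
    - {"claw": 0,"dx": 0.0016,"dy": -0.0131,"dz": 0,"wx": 0,"wy": 0,"wz": -5.7}
    - {"claw": 0,"dx": 0.0016,"dy": -0.0101,"dz": 0,"wx": 0,"wy": 0,"wz": -5.7}
    - {"claw": 0,"dx": 0.0016,"dy": -0.0101,"dz": 0,"wx": 0,"wy": 0,"wz": -5.7}
    - {"claw": 0,"dx": 0.0016,"dy": -0.0101,"dz": 0,"wx": 0,"wy": 0,"wz": -5.7}
    - {"claw": 0,"dx": 0.0016,"dy": -0.0101,"dz": 0,"wx": 0,"wy": 0,"wz": -5.7}
    - {"claw": 0,"dx": 0.0016,"dy": -0.0101,"dz": 0,"wx": 0,"wy": 0,"wz": -5.7}
    - {"claw": 0,"dx": 0.0016,"dy": -0.0101,"dz": 0,"wx": 0,"wy": 0,"wz": -5.7}
    - {"claw": 0,"dx": 0.0016,"dy": -0.0101,"dz": 0,"wx": 0,"wy": 0,"wz": -5.7}
    - {"claw": 0,"dx": 0.0016,"dy": -0.0101,"dz": 0,"wx": 0,"wy": 0,"wz": -5.7}
    - {"claw": 0,"dx": 0,"dy": 0,"dz": 0,"wx": 0,"wy": 0,"wz": 0}

```text
t: 4.82
eef_pos: [0.495, 0.02, 0.1113]
tool_rot: [0.0, -0.039, 0.999, 0.0]
contact_force: [0.3, 0.7, 0.5]
gripper_width: -0.001
grasp_force: 0.0
```

Run:
```python
from h import *
rows([T(.085,.0215,.11)])
a=[]
for n,b in(("top",(110,275)),("scene",(155,270))):
    p,d=read_camera(n);np.savez(n+"2.npz",p=p,d=d);a.append(cv2.resize(p[b[0]:b[0]+110,b[1]:b[1]+110],(400,400),interpolation=cv2.INTER_CUBIC))
    A=np.arange(-.3,.6,.005);print(n,"lever",lever(n,p,A),"pt",lever(n,p,A,(.112,.115),.056))
cv2.imwrite("pics/a2.png",np.hstack(a)[:,:,::-1])
```

```text
t 4.825 p [0.495  0.02   0.1113] yaw y 94.49 z [ 0.  0. -1.] F [0.3 0.7 0.5]
d mm [1.4 1.1 1.3] wz -0.4
top lever [0.496 0.505 0.499] pt [0.456 0.442]
scene lever [-0.22  -0.216 -0.087] pt [ 0.565 -0.084]
```

View pics/a2.png

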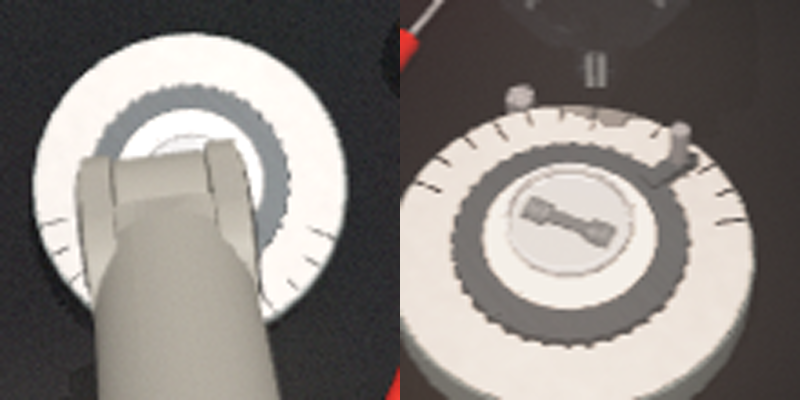

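Run:
```python
from h import *
for z in(.085,.1,.11): print(z,proj("scene",[.495,.02,z]),ray("scene",324,178.7,z))
D=np.load("scene2.npz");P=cloud("scene",D["d"])
for v in range(168,184,2):print(v,P[v,321:328:2].round(3).tolist())
print("pin",proj("scene",[.527,.081,.104]),proj("scene",[.527,.081,.068]))
D=np.load("scene1.npz");P=cloud("scene",D["d"])
for v in range(190,206,2):print(v,P[v,355:362:2].round(3).tolist())
```

```text
0.085 [323.34831786 183.21099736] [0.47931383 0.02067653 0.085     ]
0.1 [323.32632932 179.5747137 ] [0.49190061 0.02155974 0.1       ]
0.11 [323.31138221 177.10288381] [0.50029179 0.02214855 0.11      ]
168 [[0.512, 0.016, 0.164], [0.503, 0.02, 0.155], [0.509, 0.025, 0.161], [0.508, 0.03, 0.161]]
170 [[0.505, 0.015, 0.149], [0.509, 0.02, 0.154], [0.507, 0.025, 0.152], [0.502, 0.03, 0.146]]
172 [[0.504, 0.015, 0.14], [0.507, 0.02, 0.144], [0.507, 0.025, 0.144], [0.503, 0.03, 0.14]]
174 [[0.504, 0.015, 0.132], [0.507, 0.02, 0.136], [0.504, 0.025, 0.134], [0.503, 0.03, 0.132]]
176 [[0.503, 0.015, 0.123], [0.507, 0.02, 0.129], [0.508, 0.025, 0.13], [0.501, 0.03, 0.122]]
178 [[0.405, 0.007, -0.001], [0.506, 0.02, 0.12], [0.507, 0.025, 0.121], [0.405, 0.024, 0.0]]
180 [[0.415, 0.007, 0.001], [0.415, 0.013, 0.002], [0.411, 0.019, -0.003], [0.413, 0.025, 0.001]]
182 [[0.419, 0.008, -0.002], [0.422, 0.014, 0.001], [0.421, 0.019, 0.0], [0.422, 0.025, 0.002]]
pin [346.32063413 189.35727714] [345.72979178 197.89135771]
190 [[0.445, 0.108, 0.0], [0.57, 0.105, 0.157], [0.576, 0.11, 0.166], [0.58, 0.114, 0.171]]
192 [[0.558, 0.102, 0.134], [0.57, 0.106, 0.15], [0.575, 0.11, 0.157], [0.582, 0.114, 0.165]]
194 [[0.558, 0.102, 0.127], [0.571, 0.106, 0.143], [0.574, 0.111, 0.147], [0.582, 0.115, 0.158]]
196 [[0.469, 0.108, 0.003], [0.571, 0.107, 0.136], [0.575, 0.111, 0.141], [0.574, 0.116, 0.14]]
198 [[0.513, 0.106, 0.052], [0.571, 0.107, 0.127], [0.574, 0.112, 0.132], [0.576, 0.116, 0.136]]
200 [[0.521, 0.106, 0.053], [0.573, 0.108, 0.123], [0.577, 0.112, 0.128], [0.575, 0.117, 0.126]]
202 [[0.527, 0.106, 0.052], [0.525, 0.112, 0.049], [0.577, 0.113, 0.119], [0.487, 0.126, 0.0]]
204 [[0.533, 0.106, 0.051], [0.533, 0.112, 0.052], [0.533, 0.117, 0.052], [0.495, 0.126, 0.002]]
```

The pin has not moved: it is still at crop (680,140) and the tips show at (595,70). The depth image puts the fingertips at z≈0.117, roughly the TCP height, so they passed over the pin. I'll go back above it and come down lower, checking the measured tip height.

Run:
```python
from h import *
rows([(.495,.02,.135,94.5),(.58,.1,.135,94.5),T(-.815,.052,.135),T(-.815,.052,.085)])
```

```text
t 4.925 p [0.4953 0.0211 0.1113] yaw y 94.51 z [ 0.  0. -1.] F [-0.9 -0.3 -0.1]
d mm [  0.4  -1.  -23.7] wz 0.0
d mm [-91.   73.1  -0. ] wz -0.0
d mm [14.4 17.6 -0. ] wz 51.2
d mm [ 0.  0. 50.] wz -0.0
```

Emit:
drive_tool:
  increments:
    - {"claw": 0,"dx": 0,"dy": 0,"dz": -0.024,"wx": 0,"wy": 0,"wz": 0}
    - {"claw": 0,"dx": -0.0256,"dy": 0.03,"dz": 0,"wx": 0,"wy": 0,"wz": 0}
    - {"claw": 0,"dx": -0.0256,"dy": 0.03,"dz": 0,"wx": 0,"wy": 0,"wz": 0}
    - {"claw": 0,"dx": -0.0254,"dy": 0.0307,"dz": 0,"wx": 0,"wy": 0,"wz": 0}
    - {"claw": 0,"dx": 0,"dy": 0,"dz": 0,"wx": 0,"wy": 0,"wz": 10.2}
    - {"claw": 0,"dx": 0,"dy": 0,"dz": 0,"wx": 0,"wy": 0,"wz": 10.2}
    - {"claw": 0,"dx": 0,"dy": 0,"dz": 0,"wx": 0,"wy": 0,"wz": 10.2}
    - {"claw": 0,"dx": 0,"dy": 0,"dz": 0,"wx": 0,"wy": 0,"wz": 10.2}
    - {"claw": 0,"dx": 0,"dy": 0,"dz": 0,"wx": 0,"wy": 0,"wz": 10.2}
    - {"claw": 0,"dx": 0,"dy": 0,"dz": 0.025,"wx": 0,"wy": 0,"wz": 0}
    - {"claw": 0,"dx": 0,"dy": 0,"dz": 0.025,"wx": 0,"wy": 0,"wz": 0}
    - {"claw": 0,"dx": 0,"dy": 0,"dz": 0,"wx": 0,"wy": 0,"wz": 0}

```text
t: 6.42
eef_pos: [0.5626, 0.118, 0.0835]
tool_rot: [-0.001, 0.394, 0.919, -0.001]
contact_force: [-0.1, -0.2, -0.6]
gripper_width: -0.0
grasp_force: 0.0
```

Run:
```python
from h import *
rows([T(-.815,.0245,.085)])
p,d=read_camera("scene");np.savez("scene3.npz",p=p,d=d);P=cloud("scene",d)
for v in range(196,214,2):print(v,P[v,355:366:2].round(3)[:,[0,2]].tolist())
```

```text
t 6.425 p [0.5626 0.118  0.0835] yaw y 43.64 z [-0.004 -0.001 -1.   ] F [-0.1 -0.2 -0.6]
d mm [ -2.1 -27.4  -1.5] wz 0.3
196 [[0.467, 0.001], [0.571, 0.135], [0.566, 0.13], [0.586, 0.155], [0.585, 0.154], [0.574, 0.141]]
198 [[0.513, 0.052], [0.57, 0.126], [0.575, 0.133], [0.58, 0.14], [0.581, 0.141], [0.581, 0.142]]
200 [[0.521, 0.052], [0.57, 0.118], [0.573, 0.123], [0.579, 0.131], [0.582, 0.136], [0.587, 0.142]]
202 [[0.526, 0.051], [0.569, 0.109], [0.576, 0.118], [0.575, 0.118], [0.577, 0.121], [0.591, 0.139]]
204 [[0.533, 0.051], [0.569, 0.1], [0.574, 0.107], [0.575, 0.109], [0.579, 0.115], [0.574, 0.109]]
206 [[0.541, 0.054], [0.57, 0.093], [0.575, 0.101], [0.574, 0.099], [0.58, 0.108], [0.5, -0.001]]
208 [[0.546, 0.051], [0.547, 0.054], [0.576, 0.093], [0.545, 0.051], [0.507, -0.001], [0.506, -0.001]]
210 [[0.554, 0.053], [0.552, 0.052], [0.553, 0.053], [0.552, 0.052], [0.55, 0.05], [0.514, -0.0]]
212 [[0.559, 0.052], [0.559, 0.052], [0.558, 0.051], [0.562, 0.057], [0.559, 0.054], [0.521, -0.0]]
```

Emit:
drive_tool:
  increments:
    - {"claw": 0,"dx": -0.002,"dy": 0,"dz": 0.011,"wx": 0,"wy": 0,"wz": 0}
    - {"claw": 0,"dx": 0,"dy": -0.01,"dz": 0,"wx": 0,"wy": 0,"wz": 0}
    - {"claw": 0,"dx": 0,"dy": -0.01,"dz": 0,"wx": 0,"wy": 0,"wz": 0}
    - {"claw": 0,"dx": 0,"dy": -0.007,"dz": 0,"wx": 0,"wy": 0,"wz": 0}
    - {"claw": 0,"dx": 0.0016,"dy": -0.0131,"dz": 0,"wx": 0,"wy": 0,"wz": -5.7}
    - {"claw": 0,"dx": 0.0016,"dy": -0.0101,"dz": 0,"wx": 0,"wy": 0,"wz": -5.7}
    - {"claw": 0,"dx": 0,"dy": 0,"dz": 0,"wx": 0,"wy": 0,"wz": 0}

```text
t: 7.35
eef_pos: [0.5273, 0.0823, 0.0745]
tool_rot: [0.0, 0.301, 0.954, 0.0]
contact_force: [0.2, 0.4, 0.4]
gripper_width: 0.001
grasp_force: 0.0
```

Run:
```python
from h import *
rows([T(x,.0215,.0735) for x in(-.615,-.515)])
a=[]
for n,b in(("scene",(155,270)),):
    p,d=read_camera(n);np.savez(n+"4.npz",p=p,d=d);a.append(cv2.resize(p[b[0]:b[0]+110,b[1]:b[1]+110],(440,440),interpolation=cv2.INTER_CUBIC))
cv2.imwrite("pics/a4.png",np.hstack(a)[:,:,::-1])
```

```text
t 7.35 p [0.5273 0.0823 0.0745] yaw y 54.93 z [ 0.  0. -1.] F [0.2 0.4 0.4]
d mm [ 1.9 -0.1  1. ] wz 0.2
d mm [  1.6 -10.1  -0. ] wz -5.7
```

View pics/a4.png

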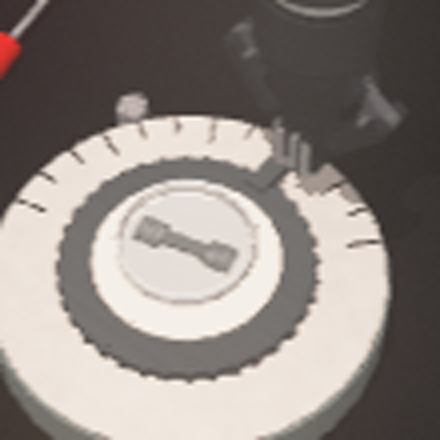

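The pin moved from about (308,154) to (277,140) in this crop, with the fingertips at (292,150) behind it. The push works, so I'll carry on along the arc.

Emit:
drive_tool:
  increments:
    - {"claw": 0,"dx": 0.0035,"dy": -0.0101,"dz": 0,"wx": 0,"wy": 0,"wz": -5.7}
    - {"claw": 0,"dx": 0.0016,"dy": -0.0101,"dz": 0,"wx": 0,"wy": 0,"wz": -5.7}
    - {"claw": 0,"dx": 0.0016,"dy": -0.0101,"dz": 0,"wx": 0,"wy": 0,"wz": -5.7}
    - {"claw": 0,"dx": 0.0016,"dy": -0.0101,"dz": 0,"wx": 0,"wy": 0,"wz": -5.7}
    - {"claw": 0,"dx": 0.0016,"dy": -0.0101,"dz": 0,"wx": 0,"wy": 0,"wz": -5.7}
    - {"claw": 0,"dx": 0.0016,"dy": -0.0101,"dz": 0,"wx": 0,"wy": 0,"wz": -5.7}
    - {"claw": 0,"dx": 0.0016,"dy": -0.0101,"dz": 0,"wx": 0,"wy": 0,"wz": -5.7}
    - {"claw": 0,"dx": 0,"dy": 0,"dz": 0,"wx": 0,"wy": 0,"wz": 0}

```text
t: 8.4
eef_pos: [0.4948, 0.0209, 0.0743]
tool_rot: [0.0, -0.041, 0.999, 0.0]
contact_force: [-0.0, 1.3, 0.9]
gripper_width: -0.001
grasp_force: 0.0
```

Run:
```python
from h import *
rows([T(x,.0215,.0735) for x in(.085,.185)])
n="scene";b=(150,265)
p,d=read_camera(n);np.savez(n+"5.npz",p=p,d=d)
cv2.imwrite("pics/a5.png",cv2.resize(p[b[0]:b[0]+70,b[1]:b[1]+100],(800,560),interpolation=cv2.INTER_CUBIC)[:,:,::-1])
A=np.arange(-.3,.3,.005);print(n,"lever",lever(n,p,A),"pt",lever(n,p,A,(.112,.115),.056),lever(n,p,np.arange(.2,.6,.005),(.134,.138,.142),.061,1))
for r in (.09,):print(arcprof(n,p,CC[n],r,.066,np.arange(-.3,.6,.02)).astype(int))
```

```text
t 8.4 p [0.4948 0.0209 0.0743] yaw y 94.74 z [ 0.  0. -1.] F [-0.   1.3  0.9]
d mm [1.2 0.1 0.8] wz -0.1
d mm [  1.6 -10.1  -0. ] wz -5.7
scene lever [0.088 0.089 0.09 ] pt [-0.086 -0.088] [0.368 0.362 0.362]
[230 229 228 228 228 217 208 200 203 217 226 229 229 229 214 186 144 122
 113 113 113 113 114 158 207 225 230 230 230 230 230 230 230 231 231 230
 230 229 229 229 229 229 229 229 230]
```

View pics/a5.png

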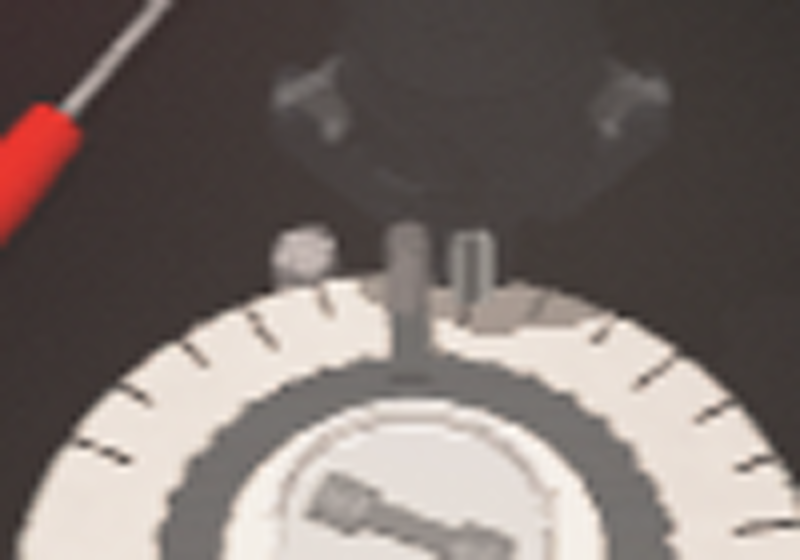

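The pin is at crop (408,260), with the lever clearly visible at (408,340). The marker is at (305,255) and the fingertips are at (472,265). The lever reads 0.089 against 0.362 for the marker, so I'll push another 0.2 rad.

Emit:
drive_tool:
  increments:
    - {"claw": 0,"dx": 0.0028,"dy": -0.0101,"dz": 0,"wx": 0,"wy": 0,"wz": -5.7}
    - {"claw": 0,"dx": 0.0016,"dy": -0.005,"dz": 0,"wx": 0,"wy": 0,"wz": -5.7}
    - {"claw": 0,"dx": 0,"dy": -0.003,"dz": 0,"wx": 0,"wy": 0,"wz": 0}
    - {"claw": 0,"dx": 0,"dy": -0.002,"dz": 0,"wx": 0,"wy": 0,"wz": 0}
    - {"claw": 0,"dx": 0,"dy": 0,"dz": 0,"wx": 0,"wy": 0,"wz": 0}

```text
t: 9.07
eef_pos: [0.4933, 0.0012, 0.0741]
tool_rot: [-0.0, -0.141, 0.99, -0.0]
contact_force: [-0.1, 1.4, 1.0]
gripper_width: -0.001
grasp_force: 0.4
```

```bash
cat > m.py <<'E'
from h import *
import sys
rows([T(float(x),.0215,.0735) for x in sys.argv[2:]])
n="scene";p,d=read_camera(n);np.savez(n+sys.argv[1]+".npz",p=p,d=d);b=(150,265)
cv2.imwrite(f"pics/a{sys.argv[1]}.png",cv2.resize(p[b[0]:b[0]+70,b[1]:b[1]+100],(800,560),interpolation=cv2.INTER_CUBIC)[:,:,::-1])
A=np.arange(.1,.6,.005)
print("lever",lever(n,p,A,(.086,.088,.09,.092)),"mark",lever(n,p,np.arange(.2,.6,.005),(.134,.138,.142),.061,1))
E
python3 m.py 6 .285 .36
```

```text
t 9.075 p [0.4933 0.0012 0.0741] yaw y 106.25 z [-0. -0. -1.] F [-0.1  1.4  1. ]
d mm [ 0.5 -0.6  0.6] wz -0.1
d mm [ 1.3 -7.6 -0. ] wz -4.3
lever [0.277 0.28  0.278 0.277] mark [0.398 0.359 0.362]
```

Emit:
drive_tool:
  increments:
    - {"claw": 0,"dx": 0.0012,"dy": -0.003,"dz": 0,"wx": 0,"wy": 0,"wz": -3}
    - {"claw": 0,"dx": 0,"dy": -0.0015,"dz": 0,"wx": 0,"wy": 0,"wz": 0}
    - {"claw": 0,"dx": 0,"dy": -0.001,"dz": 0,"wx": 0,"wy": 0,"wz": 0}
    - {"claw": 0,"dx": 0,"dy": -0.0005,"dz": 0,"wx": 0,"wy": 0,"wz": 0}
    - {"claw": 0,"dx": 0,"dy": 0,"dz": 0,"wx": 0,"wy": 0,"wz": 0}

```text
t: 9.75
eef_pos: [0.494, -0.005, 0.0741]
tool_rot: [0.0, -0.168, 0.986, -0.0]
contact_force: [0.8, 0.8, -0.4]
gripper_width: 0.001
grasp_force: 0.6
```

```bash
python3 m.py 7 .345 .36
```

```text
t 9.75 p [ 0.494  -0.005   0.0741] yaw y 109.32 z [ 0. -0. -1.] F [ 0.8  0.8 -0.4]
d mm [ 0.5 -0.5  0.6] wz -0.4
d mm [ 0.3 -1.5 -0. ] wz -0.9
lever [0.354 0.34  0.347 0.362] mark [0.364 0.378 0.37 ]
```

View pics/a7.png

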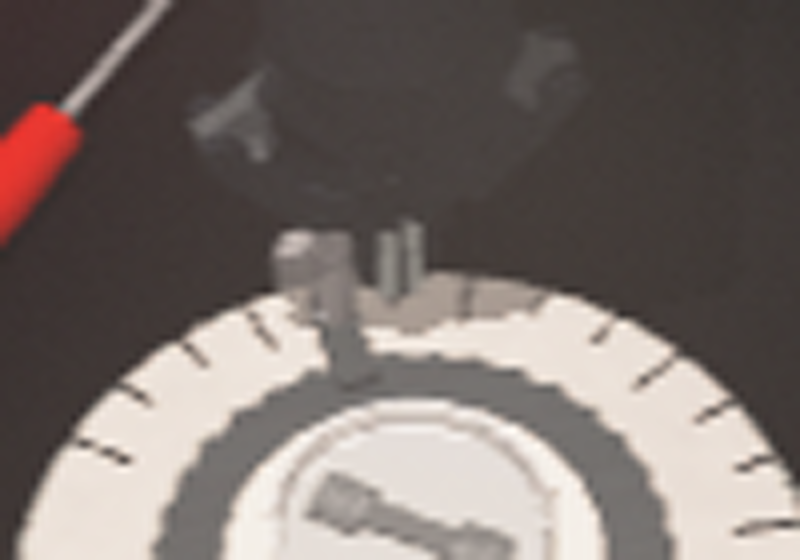

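The lever reads about 0.345 and the marker 0.362, with the pin at crop (335,260) just right of the marker at (300,255). I'll back off and hover near the trigger, so both cameras can see the ring clearly.

Emit:
drive_tool:
  increments:
    - {"claw": 0,"dx": 0,"dy": 0.01,"dz": 0,"wx": 0,"wy": 0,"wz": 0}
    - {"claw": 0,"dx": 0,"dy": 0.02,"dz": 0,"wx": 0,"wy": 0,"wz": 0}
    - {"claw": 0,"dx": 0,"dy": 0,"dz": -0.04,"wx": 0,"wy": 0,"wz": 0}
    - {"claw": 0,"dx": 0,"dy": 0,"dz": -0.04,"wx": 0,"wy": 0,"wz": 0}
    - {"claw": 0,"dx": 0,"dy": 0,"dz": 0,"wx": 0,"wy": 0,"wz": 0}

```text
t: 10.42
eef_pos: [0.4859, 0.024, 0.1569]
tool_rot: [0.003, -0.168, 0.986, -0.0]
contact_force: [0.1, 0.4, 0.2]
gripper_width: -0.0
grasp_force: 0.0
```

Run:
```python
from h import *
rows([(.48,-.34,.154,109.3)])
for n,bx in(("top",(415,480,155,225)),("scene",(155,228,155,222))):
    D=np.load(n+"0.npz");P=cloud(n,D["d"]);u0,u1,v0,v1=bx;p=P[v0:v1,u0:u1].reshape(-1,3)
    m=(p[:,2]>.058)&(p[:,2]<.08)&(np.hypot(p[:,0]-.48,p[:,1]+.34)<.03);print(n,m.sum(),p[m].mean(0).round(4),np.percentile(p[m],[5,95],axis=0).round(3).tolist())
```

```text
t 10.425 p [0.4859 0.024  0.1569] yaw y 109.35 z [ 0.006  0.001 -1.   ] F [0.1 0.4 0.2]
d mm [ 126.1 -341.5    2.9] wz 0.0
top 116 [ 0.4776 -0.3415  0.0642] [[0.463, -0.359, 0.058], [0.495, -0.327, 0.07]]
scene 107 [ 0.4849 -0.3384  0.0641] [[0.47, -0.353, 0.058], [0.499, -0.326, 0.069]]
```

Emit:
drive_tool:
  increments:
    - {"claw": 0,"dx": 0.0157,"dy": -0.0427,"dz": 0,"wx": 0,"wy": 0,"wz": 0}
    - {"claw": 0,"dx": 0.0157,"dy": -0.0427,"dz": 0,"wx": 0,"wy": 0,"wz": 0}
    - {"claw": 0,"dx": 0.0157,"dy": -0.0427,"dz": 0,"wx": 0,"wy": 0,"wz": 0}
    - {"claw": 0,"dx": 0.0157,"dy": -0.0427,"dz": 0,"wx": 0,"wy": 0,"wz": 0}
    - {"claw": 0,"dx": 0.0157,"dy": -0.0427,"dz": 0,"wx": 0,"wy": 0,"wz": 0}
    - {"claw": 0,"dx": 0.0157,"dy": -0.0427,"dz": 0,"wx": 0,"wy": 0,"wz": 0}
    - {"claw": 0,"dx": 0.0157,"dy": -0.0427,"dz": 0,"wx": 0,"wy": 0,"wz": 0}
    - {"claw": 0,"dx": 0.0157,"dy": -0.0427,"dz": 0,"wx": 0,"wy": 0,"wz": 0}
    - {"claw": 0,"dx": 0,"dy": 0,"dz": 0,"wx": 0,"wy": 0,"wz": 0}

```text
t: 11.55
eef_pos: [0.4767, -0.3444, 0.153]
tool_rot: [-0.001, -0.165, 0.986, -0.001]
contact_force: [-0.7, 0.4, 0.4]
gripper_width: -0.002
grasp_force: 0.0
```

Run:
```python
from h import *
rows([(.481,-.34,.1,109.3)])
a=[];A=np.arange(.1,.6,.005)
for n,b in(("top",(160,310)),("scene",(160,275))):
    p,d=read_camera(n);np.savez(n+"8.npz",p=p,d=d)
    a.append(cv2.resize(p[b[0]:b[0]+50,b[1]:b[1]+50],(400,400),interpolation=cv2.INTER_CUBIC))
    print(n,"ctr",{k:(v[0].round(4),v[1].round(4)) for k,v in centre(n,p).items()})
    print("lever",lever(n,p,A,(.086,.088,.09,.092,.094)),"pt",lever(n,p,A,(.112,.115,.118),.056),"mark",lever(n,p,A,(.134,.138,.142,.146),.061,1))
cv2.imwrite("pics/a8.png",np.hstack(a)[:,:,::-1])
```

```text
t 11.55 p [ 0.4767 -0.3444  0.153 ] yaw y 108.98 z [-0.002 -0.002 -1.   ] F [-0.7  0.4  0.4]
d mm [-5.5  2.8 53. ] wz -0.3
top ctr {'drum': (array([0.5928, 0.0074]), np.float64(0.1288)), 'ring': (array([0.5918, 0.0079]), np.float64(0.083)), 'win': (array([0.5937, 0.0075]), np.float64(0.06))}
lever [0.322 0.32  0.306 0.29  0.286] pt [0.34  0.331 0.336] mark [0.357 0.361 0.356 0.355]
scene ctr {'drum': (array([0.5962, 0.0087]), np.float64(0.1281)), 'ring': (array([0.5984, 0.0089]), np.float64(0.083)), 'win': (array([0.5968, 0.0087]), np.float64(0.0602))}
lever [0.354 0.34  0.347 0.362 0.354] pt [0.306 0.327 0.321] mark [0.352 0.341 0.358 0.348]
```

View pics/a8.png

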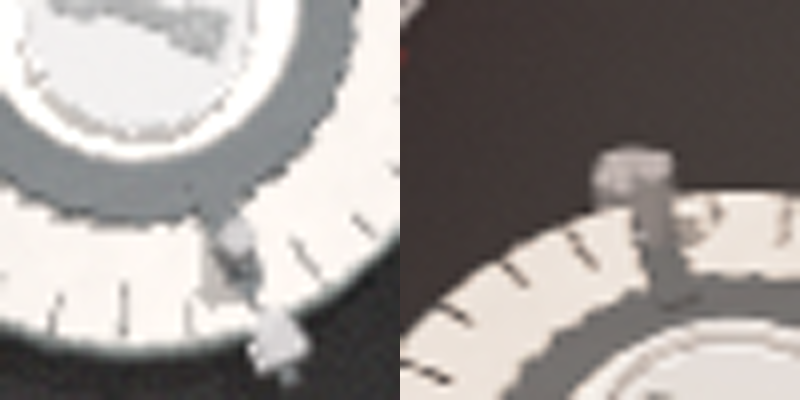

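Run:
```python
from h import *
f=lambda n,x,y,z,b:ang(ray(n,b[1]+(x+.5)/8-.5,b[0]+(y+.5)/8-.5,z),CC[n]).round(3)
t=(160,310);s=(160,275)
print("top pin",f("top",233,232,.104,t),"mark",f("top",277,340,.061,t),"pointer",f("top",250,292,.057,t),"tip",f("top",257,318,.058,t))
print("scene pin",f("scene",254,160,.104,s))
# predicted pixels of pin top, pointer tip, marker mid for angle .36, .34 in crops
for th in(.32,.34,.36):
  for n,b in(("top",t),("scene",s)):
    c=CC[n];q=lambda r,z:((proj(n,[c[0]-r*np.cos(th),c[1]-r*np.sin(th),z])-[b[1],b[0]]+.5)*8-.5).round(0)
    print(th,n,"pintop",q(.1,.104),"pinbot",q(.1,.068),"ptr",q(.12,.056),"mark",q(.137,.061),"lev",q(.088,.068))
# lever edges: profile on arc in both views
for n in("top","scene"):
    p=np.load(n+"8.npz")["p"];print(n,[arcprof(n,p,CC[n],r,z,np.arange(.16,.54,.02)).astype(int).tolist() for r,z in((.088,.068),(.116,.057),(.138,.061))])
```

```text
top pin 0.338 mark 0.362 pointer 0.344 tip 0.334
scene pin 0.33
0.32 top pintop [231. 240.] pinbot [229. 252.] ptr [248. 307.] mark [264. 349.] lev [218. 222.]
0.32 scene pintop [258. 162.] pinbot [262. 231.] ptr [250. 209.] mark [239. 163.] lev [270. 259.]
0.34 top pintop [236. 238.] pinbot [234. 251.] ptr [254. 305.] mark [271. 346.] lev [222. 220.]
0.34 scene pintop [252. 164.] pinbot [256. 233.] ptr [243. 210.] mark [231. 164.] lev [265. 260.]
0.36 top pintop [241. 236.] pinbot [239. 249.] ptr [260. 302.] mark [278. 343.] lev [227. 218.]
0.36 scene pintop [246. 165.] pinbot [250. 234.] ptr [236. 212.] mark [223. 166.] lev [260. 261.]
top [[242, 244, 234, 212, 184, 160, 145, 140, 141, 150, 160, 164, 163, 196, 229, 232, 241, 244, 246], [242, 244, 222, 208, 217, 209, 194, 180, 164, 145, 179, 213, 241, 248, 250, 249, 249, 248, 242], [46, 43, 39, 41, 42, 43, 127, 178, 199, 209, 212, 212, 212, 191, 94, 49, 41, 40, 41]]
scene [[229, 230, 230, 224, 208, 166, 131, 112, 112, 112, 113, 113, 116, 128, 172, 212, 226, 229, 229], [209, 230, 230, 230, 210, 165, 128, 129, 133, 134, 126, 145, 204, 228, 229, 229, 229, 229, 229], [63, 63, 62, 62, 121, 168, 177, 177, 175, 175, 179, 181, 172, 147, 98, 64, 60, 60, 60]]
```

From the edge midpoints, top gives lever 0.342 and marker 0.357. Scene gives lever 0.350 and marker 0.363. The pointer is about 0.015 rad (1.5 mm at the pin) short, so I'll go back and nudge it.

Emit:
drive_tool:
  increments:
    - {"claw": 0,"dx": -0.0157,"dy": 0.0427,"dz": 0,"wx": 0,"wy": 0,"wz": 0}
    - {"claw": 0,"dx": -0.0157,"dy": 0.0427,"dz": 0,"wx": 0,"wy": 0,"wz": 0}
    - {"claw": 0,"dx": -0.0157,"dy": 0.0427,"dz": 0,"wx": 0,"wy": 0,"wz": 0}
    - {"claw": 0,"dx": -0.0157,"dy": 0.0427,"dz": 0,"wx": 0,"wy": 0,"wz": 0}
    - {"claw": 0,"dx": -0.0157,"dy": 0.0427,"dz": 0,"wx": 0,"wy": 0,"wz": 0}
    - {"claw": 0,"dx": -0.0157,"dy": 0.0427,"dz": 0,"wx": 0,"wy": 0,"wz": 0}
    - {"claw": 0,"dx": -0.0157,"dy": 0.0427,"dz": 0,"wx": 0,"wy": 0,"wz": 0}
    - {"claw": 0,"dx": -0.0157,"dy": 0.0427,"dz": 0,"wx": 0,"wy": 0,"wz": 0}
    - {"claw": 0,"dx": 0,"dy": 0,"dz": 0,"wx": 0,"wy": 0,"wz": 0}
    - {"claw": 0,"dx": 0,"dy": 0,"dz": 0.04,"wx": 0,"wy": 0,"wz": 0}
    - {"claw": 0,"dx": 0,"dy": 0,"dz": 0.04,"wx": 0,"wy": 0,"wz": 0}
    - {"claw": 0,"dx": 0,"dy": -0.015,"dz": 0,"wx": 0,"wy": 0,"wz": 0}
    - {"claw": 0,"dx": 0,"dy": -0.01,"dz": 0,"wx": 0,"wy": 0,"wz": 0}
    - {"claw": 0,"dx": 0,"dy": 0,"dz": 0,"wx": 0,"wy": 0,"wz": 0}
    - {"claw": 0,"dx": 0,"dy": 0,"dz": 0,"wx": 0,"wy": 0,"wz": 0}

```text
t: 13.52
eef_pos: [0.493, -0.0003, 0.0752]
tool_rot: [0.001, -0.168, 0.986, 0.0]
contact_force: [-0.2, 0.0, -0.5]
gripper_width: 0.001
grasp_force: 0.0
```

```bash
python3 -c "
from h import *
rows([(.4945,-.0064,.074,109.4)])"
```

```text
t 13.525 p [ 4.93e-01 -3.00e-04  7.52e-02] yaw y 109.31 z [ 0.002  0.    -1.   ] F [-0.2  0.  -0.5]
d mm [ 0.6 -6.3  1.2] wz -0.1
```

Emit:
drive_tool:
  increments:
    - {"claw": 0,"dx": 0,"dy": -0.003,"dz": 0,"wx": 0,"wy": 0,"wz": 0}
    - {"claw": 0,"dx": 0,"dy": -0.0015,"dz": 0,"wx": 0,"wy": 0,"wz": 0}
    - {"claw": 0,"dx": 0,"dy": -0.001,"dz": 0,"wx": 0,"wy": 0,"wz": 0}
    - {"claw": 0,"dx": 0,"dy": -0.001,"dz": 0,"wx": 0,"wy": 0,"wz": 0}
    - {"claw": 0,"dx": 0,"dy": 0,"dz": 0,"wx": 0,"wy": 0,"wz": 0}
    - {"claw": 0,"dx": 0,"dy": 0,"dz": 0,"wx": 0,"wy": 0,"wz": 0}

```text
t: 14.28
eef_pos: [0.4944, -0.0062, 0.0741]
tool_rot: [-0.0, -0.168, 0.986, 0.0]
contact_force: [-0.2, 1.2, 0.8]
gripper_width: 0.001
grasp_force: 0.8
```

Run:
```python
from h import *
rows([(.4945,-.0064,.074,109.4)])
n="scene";p,d=read_camera(n);np.savez("scene9.npz",p=p,d=d);a=np.arange(.1,.6,.002)
for f in("8","9"):
    p=np.load(n+f+".npz")["p"]
    for r in(.086,.088,.09):
        l=arcprof(n,p,CC[n],r,.068,a);m=a[l<170];print(f,r,m.min(),m.max(),(m.min()+m.max())/2)
```

```text
t 14.275 p [ 0.4944 -0.0062  0.0741] yaw y 109.35 z [-0.  0. -1.] F [-0.2  1.2  0.8]
d mm [-0.  -0.2  0.1] wz -0.1
8 0.086 0.2520000000000001 0.4360000000000003 0.3440000000000002
8 0.088 0.2600000000000001 0.4380000000000003 0.3490000000000002
8 0.09 0.27000000000000013 0.4340000000000003 0.3520000000000002
9 0.086 0.27600000000000013 0.4500000000000003 0.3630000000000002
9 0.088 0.1 0.4460000000000003 0.27300000000000013
9 0.09 0.1 0.4500000000000003 0.27500000000000013
```

Emit:
drive_tool:
  increments:
    - {"claw": 0,"dx": 0,"dy": 0.01,"dz": 0,"wx": 0,"wy": 0,"wz": 0}
    - {"claw": 0,"dx": 0,"dy": 0.02,"dz": 0,"wx": 0,"wy": 0,"wz": 0}
    - {"claw": 0,"dx": 0,"dy": 0,"dz": -0.04,"wx": 0,"wy": 0,"wz": 0}
    - {"claw": 0,"dx": 0,"dy": 0,"dz": -0.04,"wx": 0,"wy": 0,"wz": 0}
    - {"claw": 0,"dx": 0,"dy": 0,"dz": 0,"wx": 0,"wy": 0,"wz": 0}
    - {"claw": 0,"dx": 0.015,"dy": -0.0422,"dz": 0,"wx": 0,"wy": 0,"wz": 0}
    - {"claw": 0,"dx": 0.015,"dy": -0.0422,"dz": 0,"wx": 0,"wy": 0,"wz": 0}
    - {"claw": 0,"dx": 0.015,"dy": -0.0422,"dz": 0,"wx": 0,"wy": 0,"wz": 0}
    - {"claw": 0,"dx": 0.015,"dy": -0.0422,"dz": 0,"wx": 0,"wy": 0,"wz": 0}
    - {"claw": 0,"dx": 0.015,"dy": -0.0422,"dz": 0,"wx": 0,"wy": 0,"wz": 0}
    - {"claw": 0,"dx": 0.015,"dy": -0.0422,"dz": 0,"wx": 0,"wy": 0,"wz": 0}
    - {"claw": 0,"dx": 0.015,"dy": -0.0422,"dz": 0,"wx": 0,"wy": 0,"wz": 0}
    - {"claw": 0,"dx": 0.015,"dy": -0.0422,"dz": 0,"wx": 0,"wy": 0,"wz": 0}
    - {"claw": 0,"dx": 0,"dy": 0,"dz": 0,"wx": 0,"wy": 0,"wz": 0}
    - {"claw": 0,"dx": 0,"dy": 0,"dz": 0,"wx": 0,"wy": 0,"wz": 0}

```text
t: 16.2
eef_pos: [0.4827, -0.3353, 0.153]
tool_rot: [-0.001, -0.168, 0.986, 0.001]
contact_force: [-0.2, 0.3, 0.1]
gripper_width: 0.003
grasp_force: 0.0
```

Run:
```python
from h import *
rows([(.481,-.34,.08,109.3)])
C=[];a=np.arange(.16,.58,.002);im=[]
for n,b in(("top",(160,310)),("scene",(160,275))):
    p,d=read_camera(n);np.savez(n+"10.npz",p=p,d=d);im.append(cv2.resize(p[b[0]:b[0]+50,b[1]:b[1]+50],(400,400),interpolation=cv2.INTER_CUBIC))
    for f in("8","10"):
        q=np.load(n+f+".npz")["p"]
        for r,th in((.086,190),(.088,190),(.09,190)):
            l=arcprof(n,q,CC[n],r,.068,a);m=a[l<th];print(n,f,r,m.min().round(3),m.max().round(3))
    l=arcprof(n,p,CC[n],.138,.061,a);m=a[l>125];print("mark",m.min(),m.max())
cv2.imwrite("pics/a10.png",np.hstack(im)[:,:,::-1])
```

```text
t 16.2 p [ 0.4827 -0.3353  0.153 ] yaw y 109.35 z [-0.002  0.001 -1.   ] F [-0.2  0.3  0.1]
d mm [ 3.1 -3.9 73. ] wz 0.0
top 8 0.086 0.232 0.448
top 8 0.088 0.238 0.416
top 8 0.09 0.248 0.388
top 10 0.086 0.16 0.452
top 10 0.088 0.248 0.43
top 10 0.09 0.256 0.372
mark 0.28000000000000014 0.4320000000000003
scene 8 0.086 0.242 0.444
scene 8 0.088 0.25 0.446
scene 8 0.09 0.26 0.442
scene 10 0.086 0.266 0.456
scene 10 0.088 0.268 0.452
scene 10 0.09 0.266 0.46
mark 0.2560000000000001 0.43000000000000027
```

View pics/a10.png

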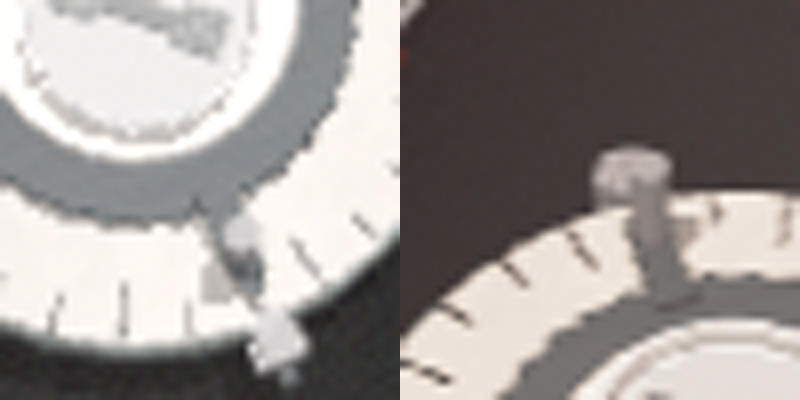

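The ring now looks set: the pin top is at crop (240,232), the prediction for 0.36 rad is (241,236), and the pointer runs into the wedge tip at (258,312). On to the button.

Emit:
drive_tool:
  increments:
    - {"claw": 0,"dx": 0.003,"dy": -0.004,"dz": 0.03,"wx": 0,"wy": 0,"wz": 0}
    - {"claw": 0,"dx": 0,"dy": 0,"dz": 0.035,"wx": 0,"wy": 0,"wz": 0}
    - {"claw": 0,"dx": 0,"dy": 0,"dz": 0.018,"wx": 0,"wy": 0,"wz": 0}
    - {"claw": 0,"dx": 0,"dy": 0,"dz": 0.005,"wx": 0,"wy": 0,"wz": 0}
    - {"claw": 0,"dx": 0,"dy": 0,"dz": 0.003,"wx": 0,"wy": 0,"wz": 0}
    - {"claw": 0,"dx": 0,"dy": 0,"dz": 0.003,"wx": 0,"wy": 0,"wz": 0}
    - {"claw": 0,"dx": 0,"dy": 0,"dz": 0,"wx": 0,"wy": 0,"wz": 0}

```text
t: 17.18
eef_pos: [0.4823, -0.3414, 0.0609]
tool_rot: [0.001, -0.168, 0.986, -0.0]
contact_force: [0.4, 1.0, 2.0]
gripper_width: -0.002
grasp_force: 1.2
```

Emit:
drive_tool:
  increments:
    - {"claw": 0,"dx": 0,"dy": 0,"dz": 0.002,"wx": 0,"wy": 0,"wz": 0}
    - {"claw": 0,"dx": 0,"dy": 0,"dz": 0.002,"wx": 0,"wy": 0,"wz": 0}
    - {"claw": 0,"dx": 0,"dy": 0,"dz": 0,"wx": 0,"wy": 0,"wz": 0}

```text
t: 17.55
eef_pos: [0.4823, -0.3414, 0.0569]
tool_rot: [0.001, -0.168, 0.986, -0.0]
contact_force: [-0.5, 1.8, 7.5]
gripper_width: -0.003
grasp_force: 4.1
```

Force is rising, so I'll go a little further until it hits the hard stop.

Emit:
drive_tool:
  increments:
    - {"claw": 0,"dx": 0,"dy": 0,"dz": 0.001,"wx": 0,"wy": 0,"wz": 0}
    - {"claw": 0,"dx": 0,"dy": 0,"dz": 0.001,"wx": 0,"wy": 0,"wz": 0}
    - {"claw": 0,"dx": 0,"dy": 0,"dz": 0,"wx": 0,"wy": 0,"wz": 0}

```text
t: 17.92
eef_pos: [0.4824, -0.3415, 0.0566]
tool_rot: [0.001, -0.168, 0.986, -0.0]
contact_force: [-4.2, 3.3, 23.4]
gripper_width: -0.003
grasp_force: 11.9
```

It's on the stop: 23 N with no further travel. Releasing and lifting.

Emit:
drive_tool:
  increments:
    - {"claw": 0,"dx": 0,"dy": 0,"dz": -0.005,"wx": 0,"wy": 0,"wz": 0}
    - {"claw": 0,"dx": 0,"dy": 0,"dz": -0.02,"wx": 0,"wy": 0,"wz": 0}
    - {"claw": 0,"dx": 0,"dy": 0,"dz": -0.04,"wx": 0,"wy": 0,"wz": 0}
    - {"claw": 0,"dx": 0,"dy": 0,"dz": -0.05,"wx": 0,"wy": 0,"wz": 0}
    - {"claw": 0,"dx": 0,"dy": 0,"dz": 0,"wx": 0,"wy": 0,"wz": 0}
    - {"claw": 0,"dx": 0,"dy": 0,"dz": 0,"wx": 0,"wy": 0,"wz": 0}
    - {"claw": 0,"dx": 0,"dy": 0,"dz": 0,"wx": 0,"wy": 0,"wz": 0}

```text
t: 18.8
eef_pos: [0.4805, -0.3406, 0.1674]
tool_rot: [-0.001, -0.168, 0.986, 0.001]
contact_force: [-1.3, 0.5, 0.3]
gripper_width: -0.0
grasp_force: 0.0
```

```bash
python3 -c "
from station import *
print(get_obs()['contact_force'],hand_in())"
```

```text
the job is handed in; nothing more can be done
[-1.25375076  0.50434693  0.2565431 ] None
```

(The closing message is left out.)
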